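# Hold a gate hinge leaf in line with the jamb leaf for pinning

## Task

Turn the brass wing nut on the wooden rack about a quarter turn anticlockwise (seen from above) so that its yellow hold-down bar swings off the red hinge leaf, and only then lift the leaf straight up out of the rack. Lower the leaf upright, knuckle down, between the two knuckles of the jamb block until the three bores line up so that a pin could be pushed through, and finish while still holding it there steadily in the gripper, with its weight on the gripper and not on the jamb. Leave the other things on the bench where they are.

Things in the scene. Friction and masses are not known exactly. Their poses are not given: they have to be found in the camera images.
- rack: Fixed wooden rack. Origin: underside of its base, below the middle of the leaf; z up. Base 100 mm (x) by 250 mm (y, from -113 to +137) by 12 mm thick. Two slotted posts rise from the base to 88 mm above the bench at y = -57..-32 and +32..+57 mm (36 mm deep in x); their 12 mm wide slots hold the two side edges of the leaf. A steel post at y = +90 mm carries the hold-down bar and the wing nut.
- nut (a joint): Captive wing nut and the hold-down bar fixed to it, turning about the vertical steel post of the rack. In rad, anticlockwise from above positive; 0: bar points along the rack's -y, 10 mm over the leaf's top corner; 1.57: end stop, bar points along the rack's +x. It starts between 0 and 0.25, is stiff (0.06 N m friction) and stays where it is left. From about 0.9 on the bar is clear of the leaf; 1.1 or more counts as swung off.
- nut_grip (a point): Point at which to pinch the brass wing of the nut, on its turning axis, 176.5 mm above the bench. The wing is an upright bar 12 mm thick (along this frame's x), 40 mm long (along y), from 157.5 to 189.5 mm above the bench; its frame turns with it. Underneath are a 22 mm round collar and, at 139.5 to 147.5 mm, the yellow bar, 14 mm wide, reaching from 11 mm beyond the axis on the y side to 55 mm from it on the -y side.
- leaf: Loose hinge leaf, painted red, 0.5 to 0.75 kg, standing in the rack on its knuckle, upper part upright. Origin: underside of the knuckle, z up. From below: knuckle tube along y, 34 mm outside diameter, 22 mm bore, 40 mm long, z 0..34 mm; neck 36 mm wide; plate 8 mm thick (x), 90 mm wide (y), z 46..126 mm. It may lean a little in the rack's slots, until gripped. The two ends are alike.
- leaf_grip (a point): Point in the middle of the leaf's plate, 20 mm below its top edge, at which to pinch it across its 8 mm thickness (x). Same axes as the leaf; 106 mm above the leaf's underside, 89 mm straight above its bore centre.
- leaf_bore (a point): Centre of the bore of the leaf's knuckle, 17 mm above the leaf's underside; y is along the bore, z up the plate.
- jamb: Fixed jamb block: steel base 100 by 150 by 12 mm, blue block 50 mm (x) by 120 mm (y) up to 50 mm above the bench, and on it the fixed galvanised hinge leaf with two knuckles, 34 mm outside, 22 mm bore, each 28 mm long, from 24 to 52 mm either side of the middle, so that there is a 48 mm gap between them, open above and with 18 mm free below the aligned leaf's knuckle. Origin: centre of its underside; bore along y.
- jamb_bore (a point): Point on the axis of the jamb's bores, mid-way between its two knuckles, 85 mm above the bench; y is along the bore, z up. The leaf's bore centre belongs here.
- bottle: Bystander: green drinking bottle, 70 mm across, 200 mm tall; origin under its centre.
- tin: Bystander: paint tin, 100 mm across, 110 mm tall; origin under its centre.
- pin: Bystander: brass hinge pin lying down, 10 mm rod, 105 mm long with a square 18 mm head; origin under its middle, rod along x.
- wrench: Bystander: wrench lying on the bench; its length along x.
- hexnut0: Bystander: loose hex nut, 24 mm across flats, 14 mm high; origin under its centre.
- hexnut1: Bystander: another such hex nut.
- tape: Bystander: yellow tape measure, 70 by 35 by 65 mm; origin under its centre.
Things that resemble listed ones, but are neither listed nor needed, are in the scene too. There is more than one size of the leaf; the one meant has the size given above. Leave any purple look-alike of the jamb alone.

How it is judged:
By the outcome, as a careful person would: the job done as asked, in the order asked, and still so for the second after the job is handed in, while the arm keeps its last pose, push and grip.
It also fails if it takes over 54 s, if anything falls off the work surface, if the arm or the gripper's body presses on something with over 40 N, if the wrist force passes 120 N, or if a joint passes its speed limit or range.

## Robot

A 6-joint arm with a two-finger parallel gripper is mounted at the origin on the work surface. World frame = base frame: x ahead of the robot, y to its left, z up, the work surface at z = 0. Lengths are in m, angles in rad, forces in N, time in s.
With the tool pointing down it reaches from about 0.375 to 0.975 m from the base axis. Payload 3.8 kg.
Tool frame: the origin (TCP) lies at the centre of the arm's flange, where the gripper is bolted on; the fingertips stand 173 mm ahead of it and the grasp point (between the pads) lies 155 mm ahead of it (manip.pinch_z is the distance from the TCP to the grasp point, in m); z points along the fingers, x is the direction in which the jaws open and shut, and the axes are right-handed (so a half turn about z gives the same grasp; the last joint's range is limited). The gripper opens to 85 mm and grips with 20 to 120 N. Pads are 22 mm wide; open, the fingers measure 114 mm over their backs; the gripper's body (76 mm by 85 mm) begins 54 mm behind the grasp point. The pads swing forward as they close: fully open they stand 13 mm farther back than shut.
Start: joints at [1.096, 0.264, 1.604, -0, 1.274, -0.037], TCP at [0.286, 0.611, 0.405] pointing down, gripper open.
Joint ranges: [-2.63, 2.63], [-0.94, 2.18], [0.31, 2.57], [-1.31, 4.45], [0, 2.66], [-2.55, 2.55]. Speed limits (rad/s): [2.57, 2.57, 3.14, 3.14, 3.14, 3.14].

## Interface

Orientations are given as a 3x3 rotation matrix whose columns are the frame's x, y, z axes.
In Python, from workcell import manip gives the robot as it stands.
- The arm moves only by the tool step_arm, never from a script. Its argument "commands" is a list of rows, each a list of 6 numbers: the shift along the tool's x, y, z in mm, then the turn, a rotation vector about the tool's x, y, z in degrees. In form: [[tx, ty, tz, wx, wy, wz], ...]. A call has 1 to 10 rows; each row is the pose to reach, as a shift and turn from the pose commanded when the call began, along the tool's axes at that moment; what a row does not reach only later rows make up. A row lasts 1/8 s, in which the tool goes at most 62.5 mm and 10.7 degrees, less where a joint would pass 70% of its speed; a pose out of reach is approached as far as the arm can. A call with a gripper value outside its range is refused whole. "claw" is the closure in counts, from 0 (fully open) to 255 (shut), set as the call begins (left out, the last holds). The fingers move at their own pace and stop on an object; "grip_force" is the grip in N (left out, the last holds). Time passes only in rows, so rows that repeat a pose let the fingers close. It gives the time, the measured TCP pose, the force and the opening at its end, in the units of the state.
- manip.get_obs(): the state, without advancing time (a new reading comes with each control period).
- manip.get_image(name): name is "scene" or "top"; returns the picture (480x640x3 uint8, red, green, blue); there is no depth.
- manip.calibration(name): a dict with "fx", "fy", "cx", "cy" (pixels), "distortion" ([k1, k2, p1, p2, k3] as OpenCV has them; the pictures are not rectified), "R" (3x3) and "t" (3): a world point X has camera coordinates R X + t. Camera axes: x right, y down, z forward; pixel columns grow to the right and rows downward; lengths in m; the calibration is good to about 2 mm. A picture is of the moment at which its call begins. calibration takes no time and is no camera call.
- manip.job_done(): hands the job in, once; it reports no verdict.
The state is a dict: "time_s": time; "joint_positions": joint angles; "dq": joint speeds; "tau": joint torques, N m; "tool_pos": TCP position; "eef_rot": TCP orientation; "contact_force": force on the tool from outside, world axes, zero at the start; "wrist_torque": the same for the moment, N m; "width": finger opening in m.
Only numpy, scipy, OpenCV 4.12 (cv2) and the standard library are available. Lean on these libraries where they do the work, as an engineer would, in place of code of your own. Each camera call takes 0.05 s, during which the arm holds its last target. There are 200 camera calls.

## Working session

There is one attempt and no reset: what is moved stays moved. The work goes in short steps, Python scripts to look and compute and a tool call to move; the robot and the scene stay as the last step left them, time stands still between calls to the robot, and variables do not carry over. Pictures are saved under pics/ and viewed, about 8 in all and at most 12, crops included, and the job is handed in when it is done.

Besides the shell and the picture viewer there is one more tool, called after "Request:" as a command line: name --pt "numbers of a row" for each row, then --argument value for the rest. step_arm: Moves the arm, as the interface text tells. Its arguments: {"type":"object","properties":{"commands":{"type":"array","items":{"type":"array","items":{"type":"number"}}},"claw":{"type":"number"},"grip_force":{"type":"number"}},"required":["commands"]}

```bash
ls; mkdir -p pics; python3 - <<'E'
from workcell import manip
import cv2,numpy as np
for n in("scene","top"):
    im=manip.get_image(n); cv2.imwrite(f"pics/{n}0.png",im[:,:,::-1]); c=manip.calibration(n)
    print(n,{k:np.round(v,4).tolist() for k,v in c.items()}, "cam",np.round(-np.array(c["R"]).T@c["t"],3))
o=manip.get_obs(); print({k:np.round(v,3).tolist() for k,v in o.items()})
E
```

```text
pics
scene {'fx': 559.8475, 'fy': 559.8475, 'cx': 316.1046, 'cy': 233.5809, 'distortion': [-0.0148, 0.0, 0.0, 0.0, 0.0], 'R': [[-0.1968, 0.9804, -0.0064], [0.5861, 0.1124, -0.8024], [-0.786, -0.1617, -0.5967]], 't': [0.0342, -0.2504, 1.901]} cam [1.648 0.302 0.934]
top {'fx': 522.1957, 'fy': 522.1957, 'cx': 330.3047, 'cy': 231.5835, 'distortion': [-0.0495, 0.0, 0.0, 0.0, 0.0], 'R': [[-0.0049, -0.9999, -0.0103], [-0.9851, 0.0066, -0.1719], [0.1719, 0.0093, -0.9851]], 't': [0.0869, 0.5562, 1.2194]} cam [0.339 0.072 1.298]
{'time_s': 0.1, 'joint_positions': [1.096, 0.265, 1.605, 0.0, 1.274, -0.037], 'dq': [0.001, -0.002, -0.003, 0.002, -0.001, 0.001], 'tau': [0.0, -51.671, -36.859, -0.0, 0.006, 0.0], 'tool_pos': [0.286, 0.611, 0.403], 'eef_rot': [[0.424, 0.906, -0.001], [0.906, -0.424, -0.002], [-0.002, -0.0, -1.0]], 'contact_force': [-0.183, 0.215, 0.307], 'wrist_torque': [-0.034, -0.03, -0.01], 'width': 0.086}
```

View pics/scene0.png

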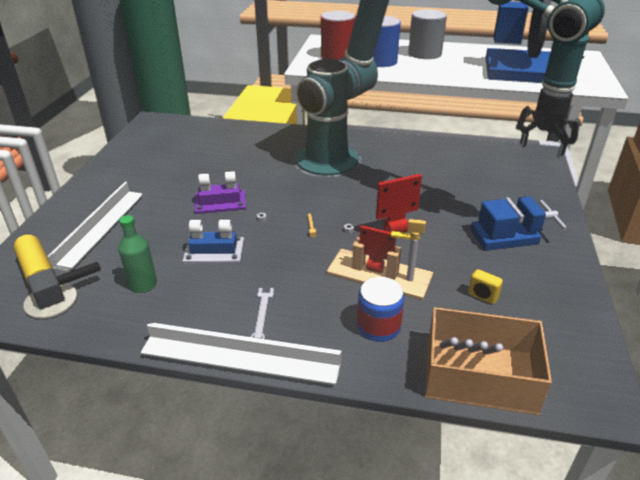

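View pics/top0.png

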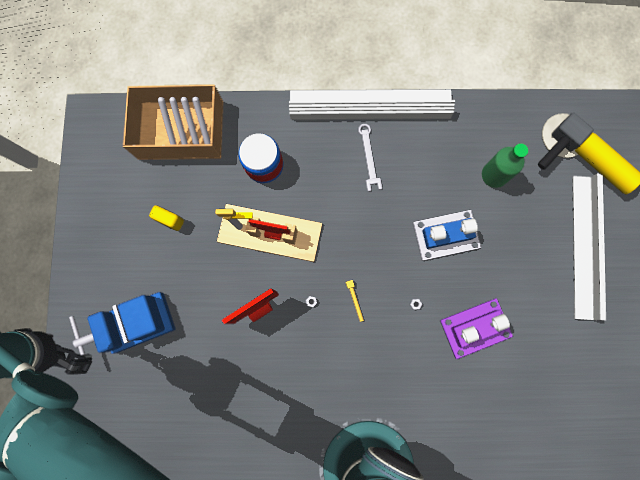

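Scene view: the target leaf stands in the rack at (378,245), with the wing nut at (412,230). A bigger red look-alike leaf is at (400,205), the blue jamb at (215,240), the purple look-alike at (220,195) and a blue vise at (510,220). In the top view the rack is at (270,235), the other red leaf at (250,307), the jamb at (448,235) and the purple one at (477,327). I choose the rack's leaf and the blue/galvanised jamb, and check both in one composite crop.

```bash
cat > h.py <<'E'
from workcell import manip
import cv2,numpy as np
def cal(n):
    c=manip.calibration(n); K=np.array([[c["fx"],0,c["cx"]],[0,c["fy"],c["cy"]],[0,0,1]])
    return K,np.array(c["distortion"],float),np.array(c["R"]),np.array(c["t"])
def ray(n,p):
    K,d,R,t=cal(n); u=cv2.undistortPoints(np.array([[p]],float),K,d)[0,0]
    v=R.T@np.array([u[0],u[1],1]); return -R.T@t,v/np.linalg.norm(v)
def onz(n,p,z):
    o,v=ray(n,p); return o+v*(z-o[2])/v[2]
def proj(n,X):
    K,d,R,t=cal(n); return cv2.projectPoints(np.atleast_2d(X).astype(float),cv2.Rodrigues(R)[0],t,K,d)[0][:,0]
def tri(ps,pt):
    a,u=ray("scene",ps); b,v=ray("top",pt); s=np.linalg.lstsq(np.c_[u,-v],b-a,rcond=None)[0]
    p,q=a+u*s[0],b+v*s[1]; return (p+q)/2,np.linalg.norm(p-q)
def grab(n,f):
    im=manip.get_image(n)[:,:,::-1].copy(); cv2.imwrite(f,im); return im
def crop(im,x,y,w,h,s,step=10):
    c=cv2.resize(im[y:y+h,x:x+w],None,fx=s,fy=s,interpolation=cv2.INTER_CUBIC)
    for i in range(-(-x//step)*step,x+w,step):
        cv2.line(c,((i-x)*s,0),((i-x)*s,6),(255,255,255),1)
        if i%20==0: cv2.putText(c,str(i),((i-x)*s,16),0,.35,(255,255,255),1)
    for j in range(-(-y//step)*step,y+h,step):
        cv2.line(c,(0,(j-y)*s),(6,(j-y)*s),(255,255,255),1)
        if j%20==0: cv2.putText(c,str(j),(8,(j-y)*s+4),0,.35,(255,255,255),1)
    return c
E
python3 - <<'E'
from h import *
s=cv2.imread("pics/scene0.png");t=cv2.imread("pics/top0.png")
A=np.vstack([np.hstack([crop(t,210,190,130,97,3),crop(t,400,190,130,97,3)]),np.hstack([crop(s,320,205,130,97,3),crop(s,170,200,130,97,3)])])
cv2.imwrite("pics/c0.png",A);print(A.shape)
E
```

```text
(582, 780, 3)
```

View pics/c0.png

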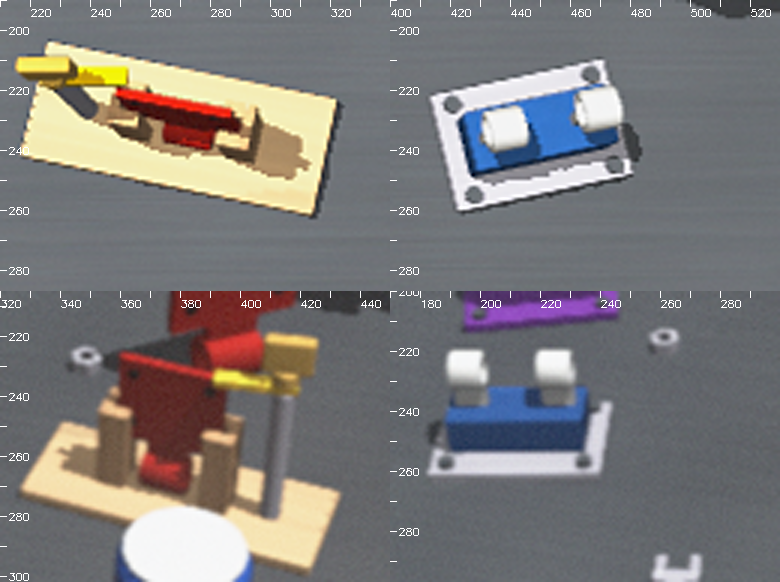

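```bash
python3 - <<'E'
from h import *
t=cv2.imread("pics/top0.png"); s=cv2.imread("pics/scene0.png")
hsv=cv2.cvtColor(t,cv2.COLOR_BGR2HSV); hs=cv2.cvtColor(s,cv2.COLOR_BGR2HSV)
for p in((230,230),(310,240),(228,212),(245,215),(425,230),(440,237)): print(p,hsv[p[1],p[0]])
for p in((415,230),(403,233),(194,228),(224,228),(375,235)): print("s",p,hs[p[1],p[0]])
def rect(m,roi,z):
    x,y,w,h=roi; M=np.zeros_like(m); M[y:y+h,x:x+w]=m[y:y+h,x:x+w]
    cs,_=cv2.findContours(M,cv2.RETR_EXTERNAL,cv2.CHAIN_APPROX_NONE); c=np.vstack([q for q in cs if cv2.contourArea(q)>60])[:,0]
    P=np.array([onz("top",q,z)[:2] for q in c]); return cv2.minAreaRect((P*1000).astype(np.float32))
wood=cv2.inRange(hsv,(12,40,150),(28,130,255)); print("rack",rect(wood,(205,195,130,75),.012))
jw=cv2.inRange(hsv,(0,0,170),(180,40,255))|cv2.inRange(hsv,(100,100,60),(125,255,255)); print("jamb",rect(jw,(405,200,90,70),.012))
def blobs(n,m,roi):
    x,y,w,h=roi; k,l,st,ce=cv2.connectedComponentsWithStats(m[y:y+h,x:x+w]); 
    print(n,[(st[i].tolist(),(ce[i]+[x,y]).round(1).tolist()) for i in range(1,k) if st[i,4]>40])
blobs("knuck top",cv2.inRange(hsv,(0,0,225),(180,30,255)),(405,200,90,70))
blobs("knuck sc",cv2.inRange(hs,(0,0,120),(180,30,255)),(180,210,70,40))
for n,h,roi in(("top",hsv,(205,195,60,35)),("scene",hs,(385,215,50,35))):
    blobs("brass "+n,cv2.inRange(h,(18,130,100),(26,215,255)),roi);blobs("bar "+n,cv2.inRange(h,(24,216,120),(32,255,255)),roi)
E
```

```text
(230, 230) [ 28  57 244]
(310, 240) [ 18 103 198]
(228, 212) [ 29 147 246]
(245, 215) [ 30 245 246]
(425, 230) [107 186 188]
(440, 237) [ 25   7 219]
s (415, 230) [ 18 138 122]
s (403, 233) [ 22 167 151]
s (194, 228) [ 90   1 198]
s (224, 228) [ 15   3 191]
s (375, 235) [  1 152  92]
rack ((563.1898803710938, 237.57174682617188), (249.7085418701172, 99.56925201416016), 78.10022735595703)
jamb ((554.6801147460938, -209.03521728515625), (99.22492980957031, 155.775146484375), 11.6441068649292)
knuck top [([9, 11, 63, 49, 747], [439.8, 235.1]), ([57, 20, 15, 11, 132], [469.3, 225.2]), ([26, 26, 15, 12, 139], [438.2, 231.7])]
knuck sc [([8, 9, 15, 13, 174], [195.1, 224.9]), ([38, 9, 15, 19, 174], [224.8, 225.3]), ([55, 26, 10, 14, 92], [240.0, 243.1])]
brass top [([10, 14, 19, 6, 58], [224.7, 211.8])]
bar top [([31, 18, 16, 5, 58], [245.2, 214.6])]
brass scene [([6, 5, 34, 20, 300], [411.7, 229.8])]
bar scene []
```

```bash
cat >> h.py <<'E'
def fr(x,y,deg):
    a=np.radians(deg); T=np.eye(4); T[:2,:2]=[[np.cos(a),-np.sin(a)],[np.sin(a),np.cos(a)]]; T[:2,3]=x,y; return T
def box(T,x0,x1,y0,y1,z0,z1):
    P=np.array([[x,y,z] for z in(z0,z1) for x,y in((x0,y0),(x1,y0),(x1,y1),(x0,y1))]); return P@T[:3,:3].T+T[:3,3]
E9=[(i,(i+1)%4) for i in range(4)]+[(4+i,4+(i+1)%4) for i in range(4)]+[(i,i+4) for i in range(4)]
def draw(c,n,P,x,y,s,col):
    q=(proj(n,P)-[x-.5,y-.5])*s
    for i,j in E9: cv2.line(c,tuple(map(int,q[i])),tuple(map(int,q[j])),col,1)
E
python3 - <<'E'
from h import *
t=cv2.imread("pics/top0.png"); s=cv2.imread("pics/scene0.png"); hsv=cv2.cvtColor(t,cv2.COLOR_BGR2HSV)
m=np.zeros(hsv.shape[:2],np.uint8); m[200:222,210:240]=cv2.inRange(hsv,(18,105,100),(32,215,255))[200:222,210:240]
print(m[200:222,210:240].sum()//255); c=np.argwhere(m)[:,::-1]
print("wing z.1895",cv2.minAreaRect(np.array([1000*onz("top",q,.1895)[:2] for q in c],np.float32)))
m[:]=0; m[205:222,225:256]=cv2.inRange(hsv,(24,216,120),(33,255,255))[205:222,225:256]; c=np.argwhere(m)[:,::-1]
print("bar z.1475",cv2.minAreaRect(np.array([1000*onz("top",q,.1475)[:2] for q in c],np.float32)))
R=fr(.5607,.2259,-11.9); J=fr(.5547,-.209,11.64); N=fr(.5793,.3139,-11.9)
G,Y,C=(0,255,0),(255,0,255),(255,255,0)
out=[]
for row in(("top",t,(205,190),(400,190)),("scene",s,(320,205),(170,200))):
    n,im,a,b=row; A=crop(im,*a,130,97,3); B=crop(im,*b,130,97,3)
    draw(A,n,box(R,-.05,.05,-.113,.137,0,.012),*a,3,G); draw(A,n,box(N,-.006,.006,-.02,.02,.1575,.1895),*a,3,Y); draw(A,n,box(N,-.007,.007,-.055,.011,.1395,.1475),*a,3,Y)
    draw(A,n,box(R,-.004,.004,-.045,.045,.058,.138),*a,3,C)
    draw(B,n,box(J,-.05,.05,-.075,.075,0,.012),*b,3,G); draw(B,n,box(J,-.017,.017,-.052,-.024,.068,.102),*b,3,Y);draw(B,n,box(J,-.017,.017,.024,.052,.068,.102),*b,3,Y)
    out.append(np.hstack([A,B]))
cv2.imwrite("pics/c1.png",np.vstack(out))
E
```

```text
142
wing z.1895 ((572.4592895507812, 306.9886169433594), (53.122802734375, 22.222505569458008), 89.53846740722656)
bar z.1475 ((578.7376098632812, 281.68572998046875), (40.84841537475586, 9.214137077331543), 89.56961822509766)
```

View pics/c1.png

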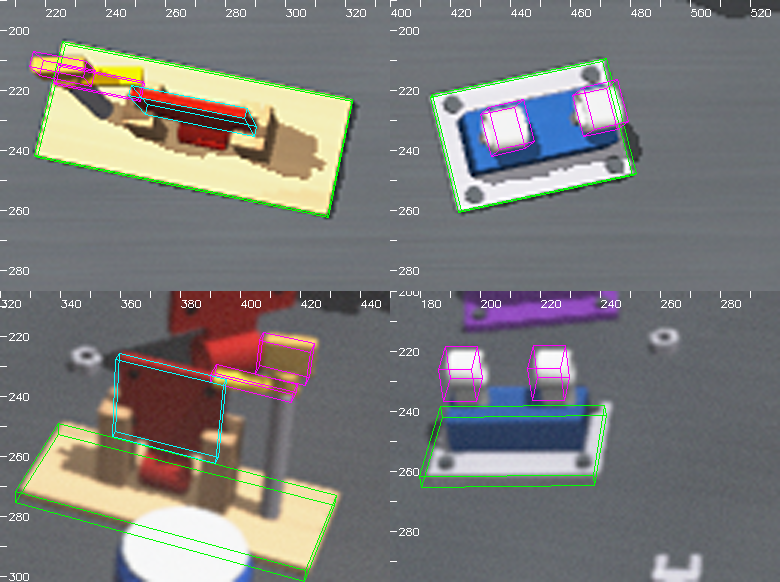

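The crops confirm the choice: bar and wing lie over the rack's leaf, and the wing's angle is about 0.2 rad. I'll move above the wing first.

```bash
cat >> h.py <<'E'
def rel(x,y,z,yaw):
    "row (mm, deg) from the measured pose to TCP x,y,z (m), tool down, tool x at world yaw deg"
    from scipy.spatial.transform import Rotation as Ro
    o=manip.get_obs(); R=np.array(o["eef_rot"]); a=np.radians(yaw)
    D=np.array([[np.cos(a),np.sin(a),0],[np.sin(a),-np.cos(a),0],[0,0,-1]])
    print("rel",(1000*R.T@(np.array([x,y,z])-o["tool_pos"])).round(1),Ro.from_matrix(R.T@D).as_rotvec(degrees=True).round(2),"t",round(o["time_s"],2),"w",round(o["width"],4),"F",np.round(o["contact_force"],1))
E
python3 -c "
from h import *
rel(.5793,.3139,.405,-.4)"
```

```text
rel [-144.8  391.6   -1.3] [6.000e-02 1.100e-01 6.532e+01] t 0.1 w 0.0856 F [-0.2  0.2  0.3]
```

Request:
step_arm --pt "-145 392 -1 0 0 65.3" --pt "-145 392 -1 0 0 65.3" --pt "-145 392 -1 0 0 65.3" --pt "-145 392 -1 0 0 65.3" --pt "-145 392 -1 0 0 65.3" --pt "-145 392 -1 0 0 65.3" --pt "-145 392 -1 0 0 65.3" --pt "-145 392 -1 0 0 65.3" --pt "-145 392 -1 0 0 65.3" --pt "-145 392 -1 0 0 65.3" --claw 120 --grip_force 60

```text
time_s: 1.35
tool_pos: [0.5788, 0.3148, 0.4055]
eef_rot: [[1.0, -0.005, -0.001], [-0.005, -1.0, 0.0], [-0.001, -0.0, -1.0]]
contact_force: [-1.1, 0.3, 0.2]
width: 0.045
```

```bash
python3 - <<'E'
from h import *
rel(.5793,.3139,.3315,-.4)
s=grab("scene","pics/s1.png");t=grab("top","pics/t1.png")
cv2.imwrite("pics/c2.png",np.hstack([crop(s,340,160,100,100,4),crop(t,190,170,100,100,4)]))
E
```

```text
rel [ 0.5  0.9 74. ] [-0.    0.04  0.11] t 1.35 w 0.045 F [-1.1  0.3  0.2]
```

View pics/c2.png

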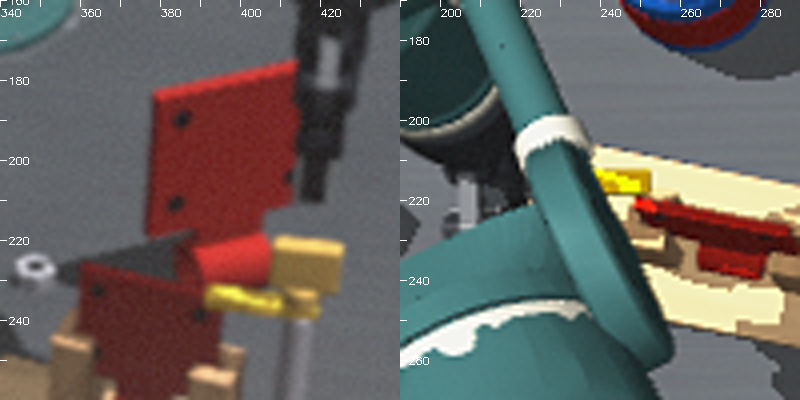

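The gripper (column ~415 in the scene view) is right above the wing (404–423, 220–233). I'll descend and pinch.

Request:
step_arm --pt "0.5 1 40 0 0 0" --pt "0.5 1 74 0 0 0" --pt "0.5 1 74 0 0 0" --pt "0.5 1 74 0 0 0"

```text
time_s: 1.95
tool_pos: [0.5803, 0.3136, 0.333]
eef_rot: [[1.0, -0.006, 0.001], [-0.006, -1.0, 0.001], [0.001, -0.001, -1.0]]
contact_force: [1.3, -0.1, 0.7]
width: 0.0457
```

Request:
step_arm --pt "0 0 0 0 0 0" --pt "0 0 0 0 0 0" --pt "0 0 0 0 0 0" --pt "0 0 0 0 0 0" --pt "0 0 0 0 0 0" --claw 255 --grip_force 40

```text
time_s: 2.58
tool_pos: [0.5792, 0.3133, 0.334]
eef_rot: [[1.0, -0.007, -0.002], [-0.007, -1.0, 0.001], [-0.002, -0.001, -1.0]]
contact_force: [-8.2, 0.5, 6.8]
width: 0.0111
```

Request:
step_arm --pt "-0.5 0 0 0 0 -4" --pt "-1 0 0 0 0 -8" --pt "-1 0 0 0 0 -14" --pt "-1 0 0 0 0 -20" --pt "-1 0 0 0 0 -26" --pt "-1 0 0 0 0 -32" --pt "-1 0 0 0 0 -32"

```text
time_s: 3.45
tool_pos: [0.5796, 0.3135, 0.334]
eef_rot: [[0.852, 0.523, 0.003], [0.523, -0.852, 0.002], [0.003, -0.001, -1.0]]
contact_force: [-1.9, 2.0, 6.6]
width: 0.0116
```

Request:
step_arm --pt "0 0 0 0 0 -6" --pt "0 0 0 0 0 -12" --pt "0 0 0 0 0 -18" --pt "0 0 0 0 0 -24" --pt "0 0 0 0 0 -30" --pt "0 0 0 0 0 -36" --pt "0 0 0 0 0 -36" --pt "0 0 0 0 0 -36"

```text
time_s: 4.45
tool_pos: [0.5802, 0.3142, 0.3341]
eef_rot: [[0.383, 0.924, 0.005], [0.924, -0.383, 0.004], [0.006, 0.003, -1.0]]
contact_force: [1.1, 5.0, 3.9]
width: 0.0113
```

Request:
step_arm --pt "0 0 0 0 0 0" --pt "0 0 0 0 0 0" --pt "0 0 0 0 0 0" --pt "0 0 -40 0 0 0" --pt "0 0 -80 0 0 0" --pt "0 0 -80 0 0 0" --claw 120

```text
time_s: 5.2
tool_pos: [0.5803, 0.3132, 0.4166]
eef_rot: [[0.381, 0.924, 0.007], [0.924, -0.381, 0.003], [0.006, 0.006, -1.0]]
contact_force: [0.2, 0.4, 0.3]
width: 0.0452
```

```bash
python3 - <<'E'
from h import *
R=fr(.5607,.2259,-11.9); print(R[:3,3]); rel(.5607+.001,.2259,.405,-11.9)
s=grab("scene","pics/s2.png");t=grab("top","pics/t2.png")
cv2.imwrite("pics/c3.png",np.hstack([crop(s,340,190,100,100,4),crop(t,200,180,100,100,4)]))
E
```

```text
[0.5607 0.2259 0.    ]
rel [-87.9  16.   11.2] [ 2.000e-02 -5.100e-01  7.949e+01] t 5.2 w 0.0452 F [0.2 0.4 0.3]
```

View pics/c3.png

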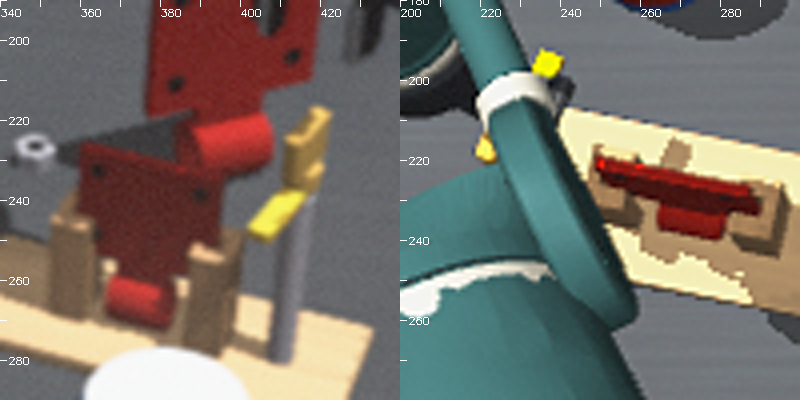

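The bar now points along rack +x (scene bar tip ~(406,237), top tip ~(234,196)), clear of the leaf, at about 1.39 rad. Next I locate the leaf's top edge.

```bash
python3 - <<'E'
from h import *
print(tri((360,226),(290.5,228.5)),tri((395.5,236.5),(250,220)))
a,b=[onz("top",p,.138)[:2] for p in((250,220),(290.5,228.5))];print("top@138",a,b,(a+b)/2,np.degrees(np.arctan2(*(a-b)[::-1])),np.linalg.norm(a-b))
a,b=[onz("scene",p,.138)[:2] for p in((395.5,236.5),(360,226))];print("sc@138",a,b,(a+b)/2,np.degrees(np.arctan2(*(a-b)[::-1])),np.linalg.norm(a-b))
print("tin",onz("top",(260,147),.11))
E
```

```text
(array([0.5482683 , 0.17877977, 0.13621917]), np.float64(0.011836288508604121)) (array([0.56967535, 0.26931626, 0.13279647]), np.float64(0.006888322383419305))
top@138 [0.56899201 0.26498884] [0.54875878 0.17275214] [0.55887539 0.21887049] 77.62744770190979 0.09442982289602717
sc@138 [0.57560215 0.27287169] [0.54936819 0.18483311] [0.56248517 0.2288524 ] 73.40686494160241 0.09186409917070167
tin [0.75185979 0.24978838 0.11      ]
```

```bash
python3 - <<'E'
from h import *
R=fr(.5607,.2259,-11.9)
for n,f,roi in(("top","pics/t2.png",(240,210,60,35)),("scene","pics/s2.png",(350,215,60,60))):
    h=cv2.cvtColor(cv2.imread(f),cv2.COLOR_BGR2HSV);x,y,w,hh=roi;h=h[y:y+hh,x:x+w]
    m=cv2.inRange(h,(0,150,40),(6,255,255))|cv2.inRange(h,(174,150,40),(180,255,255))
    print(n); 
    for r in range(0,hh,2): 
        k=np.flatnonzero(m[r]); 
        if len(k): print(r+y,k[0]+x,k[-1]+x,end=" | ")
    print("\nbright top",[(int(v)) for v in h[10,:,2]] if n=="top" else "")
    print(proj(n,box(R,-.004,.004,-.045,.045,.058,.138)).round(1).tolist())
E
```

```text
top
220 249 256 | 222 249 267 | 224 251 275 | 226 253 286 | 228 258 287 | 230 265 288 | 232 265 289 | 234 264 281 | 236 265 280 | 238 270 279 | 
bright top [41, 40, 54, 197, 255, 247, 248, 224, 129, 151, 249, 128, 130, 131, 145, 154, 193, 178, 146, 65, 134, 255, 254, 253, 253, 174, 176, 176, 176, 175, 173, 193, 249, 246, 245, 244, 244, 244, 244, 244, 244, 244, 244, 244, 244, 244, 244, 244, 244, 244, 244, 244, 244, 244, 244, 244, 244, 245, 245, 246]
[[289.2, 234.9], [289.9, 231.7], [253.7, 224.4], [252.9, 227.6], [286.1, 229.1], [286.9, 225.7], [248.2, 217.9], [247.4, 221.3]]
scene
215 377 404 | 217 377 404 | 219 389 405 | 221 386 406 | 223 388 407 | 225 386 407 | 227 361 407 | 229 362 406 | 231 367 403 | 233 361 395 | 235 361 394 | 237 367 384 | 239 361 384 | 241 368 386 | 243 363 393 | 245 366 388 | 247 368 392 | 249 367 373 | 251 374 374 | 253 380 380 | 255 379 379 | 257 381 381 | 259 368 373 | 261 367 379 | 263 367 380 | 265 368 380 | 267 371 379 | 269 379 381 | 
bright top 
[[358.0, 251.3], [356.9, 253.1], [391.5, 262.0], [392.4, 260.1], [359.2, 225.5], [358.1, 227.2], [394.0, 235.9], [395.0, 234.0]]
```

The mask edges (top 249–287, scene 360–395) agree with the rack-based leaf pose to within 2–3 mm. The two cameras are biased in opposite senses, and the nut grip confirmed the top one. I'll move over the leaf.

Request:
step_arm --pt "-88 16 10 0 -0.5 79.5" --pt "-88 16 10 0 -0.5 79.5" --pt "-88 16 10 0 -0.5 79.5" --pt "-88 16 10 0 -0.5 79.5" --pt "-88 16 10 0 -0.5 79.5" --pt "-88 16 10 0 -0.5 79.5" --pt "-88 16 10 0 -0.5 79.5" --pt "-88 16 10 0 -0.5 79.5" --pt "-88 16 10 0 -0.5 79.5" --pt "-88 16 10 0 -0.5 79.5"

```text
time_s: 6.55
tool_pos: [0.5602, 0.2252, 0.4004]
eef_rot: [[0.979, -0.205, -0.009], [-0.205, -0.979, -0.004], [-0.008, 0.006, -1.0]]
contact_force: [0.3, -0.1, 0.4]
width: 0.0455
```

```bash
python3 -c "
from h import *
rel(.5615,.226,.273,-11.9)"
```

```text
rel [  2.1  -1.8 127.4] [0.36 0.46 0.08] t 6.55 w 0.0455 F [ 0.3 -0.1  0.4]
```

Request:
step_arm --pt "2 -1.5 40 0.35 0.45 0" --pt "2 -1.5 85 0.35 0.45 0" --pt "2 -1.5 110 0.35 0.45 0" --pt "2 -1.5 127 0.35 0.45 0" --pt "2 -1.5 127 0.35 0.45 0" --pt "2 -1.5 127 0.35 0.45 0"

```text
time_s: 7.3
tool_pos: [0.5625, 0.2262, 0.276]
eef_rot: [[0.979, -0.206, 0.004], [-0.206, -0.979, 0.001], [0.004, -0.002, -1.0]]
contact_force: [1.0, -0.1, 0.2]
width: 0.0454
```

```bash
python3 - <<'E'
from h import *
rel(.5615,.226,.273,-11.9)
s=grab("scene","pics/s3.png");t=grab("top","pics/t3.png")
cv2.imwrite("pics/c4.png",np.hstack([crop(s,330,180,100,100,4),crop(t,220,170,100,100,4)]))
E
```

```text
rel [-1.   0.4  3. ] [-0.12 -0.2   0.03] t 7.3 w 0.0454 F [ 1.  -0.1  0.2]
```

View pics/c4.png

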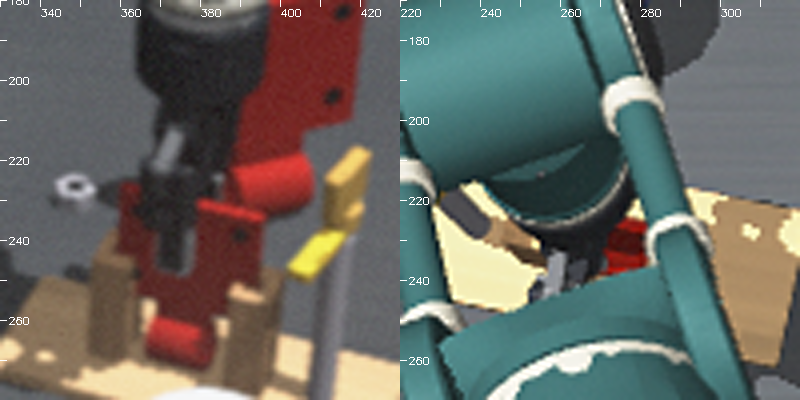

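```bash
python3 - <<'E'
from h import *
T=fr(.5625,.2262,-11.9)
for dx in(.0,.0225,.034):
  for dy in(-.011,.011): print(dx,dy,proj("scene",(T@[dx,dy,.110,1])[:3]).round(1))
im=cv2.imread("pics/s3.png"); 
for r in(236,240,244): print(r,im[r,358:388].max(axis=1).tolist(),im[r,358:388,2].tolist())
h=cv2.cvtColor(im,cv2.COLOR_BGR2HSV)
m=cv2.inRange(h,(0,120,40),(6,255,255))|cv2.inRange(h,(174,120,40),(180,255,255))
for r in range(228,262,3): k=np.flatnonzero(m[r,350:400])+350; print(r,k[0],k[-1],end=" | ")
E
```

```text
0.0 -0.011 [[371.4 239.3]]
0.0 0.011 [[380.1 241.4]]
0.0225 -0.011 [[368.4 244.5]]
0.0225 0.011 [[377.2 246.7]]
0.034 -0.011 [[366.8 247.3]]
0.034 0.011 [[375.6 249.5]]
236 [94, 82, 82, 81, 78, 83, 78, 68, 48, 42, 47, 47, 47, 47, 45, 41, 41, 51, 51, 55, 68, 85, 87, 91, 86, 85, 86, 93, 90, 86] [94, 82, 82, 81, 78, 83, 78, 68, 48, 42, 47, 47, 47, 47, 45, 41, 41, 51, 51, 55, 68, 85, 87, 91, 86, 85, 86, 93, 90, 86]
240 [117, 95, 79, 81, 80, 80, 80, 81, 80, 86, 83, 71, 53, 40, 44, 43, 40, 56, 80, 99, 97, 91, 88, 88, 92, 89, 92, 90, 88, 82] [117, 95, 79, 81, 80, 80, 80, 81, 80, 86, 83, 71, 53, 40, 44, 43, 40, 56, 76, 99, 97, 91, 88, 88, 92, 89, 92, 90, 88, 82]
244 [130, 127, 121, 118, 105, 95, 86, 86, 87, 90, 83, 66, 50, 40, 46, 45, 44, 63, 81, 96, 99, 96, 89, 91, 89, 89, 90, 89, 90, 87] [130, 127, 121, 118, 105, 95, 86, 86, 87, 90, 83, 66, 50, 39, 46, 45, 44, 63, 81, 96, 99, 96, 89, 91, 89, 89, 90, 89, 90, 87]
228 360 399 | 231 360 399 | 234 361 396 | 237 360 394 | 240 360 394 | 243 362 394 | 246 364 394 | 249 365 393 | 252 364 386 | 255 370 386 | 258 370 382 | 261 367 382 |
```

Request:
step_arm --pt "-1 -1 3 -0.1 -0.2 0" --pt "-1 -1 3 -0.1 -0.2 0"

```text
time_s: 7.65
tool_pos: [0.5611, 0.2272, 0.2719]
eef_rot: [[0.979, -0.206, -0.002], [-0.206, -0.979, -0.0], [-0.002, 0.001, -1.0]]
contact_force: [0.3, 0.1, -0.2]
width: 0.0454
```

Request:
step_arm --pt "0 0 0 0 0 0" --pt "0 0 0 0 0 0" --pt "0 0 0 0 0 0" --pt "0 0 0 0 0 0" --pt "0 0 0 0 0 0" --pt "0 0 0 0 0 0" --claw 255 --grip_force 70

```text
time_s: 8.4
tool_pos: [0.5611, 0.2272, 0.2718]
eef_rot: [[0.979, -0.206, -0.002], [-0.206, -0.979, -0.0], [-0.002, 0.001, -1.0]]
contact_force: [-0.4, -1.2, 2.7]
width: 0.0073
```

Request:
step_arm --pt "0 0 -4 0 0 0" --pt "0 0 -10 0 0 0" --pt "0 0 -20 0 0 0" --pt "0 0 -35 0 0 0" --pt "0 0 -50 0 0 0"

```text
time_s: 9.02
tool_pos: [0.5614, 0.2272, 0.3231]
eef_rot: [[0.979, -0.206, -0.001], [-0.206, -0.979, -0.0], [-0.001, 0.0, -1.0]]
contact_force: [0.3, -0.2, -4.7]
width: 0.0069
```

Request:
step_arm --pt "0 0 -20 0 0 0" --pt "0 0 -45 0 0 0" --pt "0 0 -70 0 0 0" --pt "0 0 -90 0 0 0" --pt "0 0 -90 0 0 0"

```text
time_s: 9.65
tool_pos: [0.5621, 0.2274, 0.4149]
eef_rot: [[0.979, -0.206, 0.003], [-0.206, -0.979, 0.001], [0.003, -0.002, -1.0]]
contact_force: [-0.4, 0.3, -5.8]
width: 0.007
```

```bash
python3 - <<'E'
from h import *
o=manip.get_obs();print({k:np.round(o[k],3).tolist() for k in("tool_pos","contact_force","wrist_torque","width")})
rel(.5547,-.208,.42,11.6)
E
```

```text
{'tool_pos': [0.562, 0.227, 0.415], 'contact_force': [-0.37, 0.252, -5.766], 'wrist_torque': [0.02, -0.064, -0.017], 'width': 0.007}
rel [ 82.5 427.6  -5.8] [ -0.09  -0.19 -23.48] t 9.65 w 0.007 F [-0.4  0.3 -5.8]
```

The leaf is up (−5.8 N on the wrist). I'll carry it over the jamb with a gentle ramp.

Request:
step_arm --pt "4 21 -6 0 0 -1" --pt "12 64 -6 0 0 -4" --pt "22 115 -6 0 0 -7" --pt "33 170 -6 0 0 -10" --pt "43 225 -6 0 0 -13" --pt "54 280 -6 0 0 -16" --pt "65 335 -6 0 0 -19" --pt "74 385 -6 0 0 -21.5" --pt "80 415 -6 0 0 -23" --pt "82.5 427.5 -6 0 0 -23.5"

```text
time_s: 10.9
tool_pos: [0.5535, -0.2099, 0.4164]
eef_rot: [[0.98, 0.199, -0.004], [0.199, -0.98, 0.0], [-0.004, -0.001, -1.0]]
contact_force: [-0.2, 0.4, -5.9]
width: 0.0072
```

Request:
step_arm --pt "0 0 0 0 0 0" --pt "0 0 0 0 0 0" --pt "0 0 0 0 0 0"

```text
time_s: 11.28
tool_pos: [0.5542, -0.2069, 0.4178]
eef_rot: [[0.979, 0.203, -0.002], [0.203, -0.979, 0.0], [-0.002, -0.0, -1.0]]
contact_force: [0.3, 0.8, -4.8]
width: 0.0071
```

```bash
python3 - <<'E'
from h import *
o=manip.get_obs();print({k:np.round(o[k],4).tolist() for k in("tool_pos","contact_force","eef_rot")})
rel(.5547,-.208,.42,11.6)
s=grab("scene","pics/s4.png");t=grab("top","pics/t4.png")
cv2.imwrite("pics/c5.png",np.hstack([crop(s,160,150,100,140,4),crop(t,395,165,100,140,4)]))
E
```

```text
{'tool_pos': [0.5542, -0.2069, 0.4178], 'contact_force': [0.2787, 0.8357, -4.8304], 'eef_rot': [[0.9792, 0.2028, -0.0021], [0.2028, -0.9792, 0.0001], [-0.002, -0.0005, -1.0]]}
rel [ 0.3  1.2 -2.2] [-0.03  0.12  0.1 ] t 11.28 w 0.0071 F [ 0.3  0.8 -4.8]
```

View pics/c5.png

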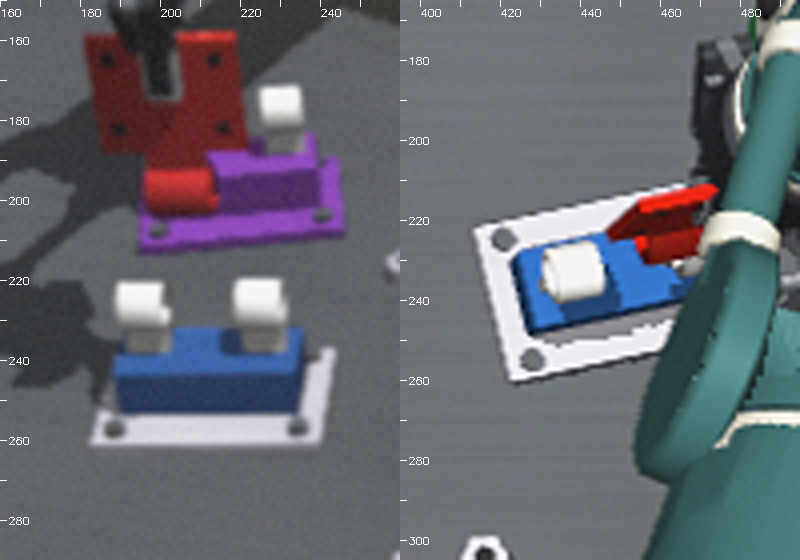

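The scene view shows the leaf held upright, plate (180–218, 158–188), knuckle (193–214, 192–204), above the gap between the jamb knuckles (187–201 and 216–230, rows 220–232). Next I measure the leaf-to-jamb offset within this one view, so the camera bias cancels.

```bash
cat > m.py <<'E'
from h import *
def circ(T,y,z,r=.017,n=72):
    a=np.linspace(0,2*np.pi,n); P=np.c_[r*np.cos(a),0*a+y,z+r*np.sin(a)]; return P@T[:3,:3].T+T[:3,3]
def bb(P): q=proj("scene",P); return np.r_[q.min(0),q.max(0)].round(1)
def obs(m,x0,y0,x1,y1):   # half-coverage box of the mask in a window: columns from the middle rows, rows from the middle columns
    w=m[y0:y1,x0:x1]>0; yy,xx=np.nonzero(w); return (xx.min()+x0,yy.min()+y0,xx.max()+x0,yy.max()+y0)
def run(f,J,win_leaf,win_l,win_r,zoff=.2428):
    o=manip.get_obs(); p=np.array(o["tool_pos"]); R=np.array(o["eef_rot"]); T=np.eye(4); T[:3,0]=R[:,0];T[:3,1]=-R[:,1];T[:3,2]=-R[:,2]; T[:3,3]=p
    im=cv2.imread(f); h=cv2.cvtColor(im,cv2.COLOR_BGR2HSV)
    red=cv2.inRange(h,(0,120,50),(7,255,255))|cv2.inRange(h,(173,120,50),(180,255,255)); wh=cv2.inRange(h,(0,0,150),(180,40,255))
    def show(n,P,m,w): print(n,"pred",bb(P),"obs",obs(m,*w))
    show("leaf tube",np.vstack([circ(T,y,-zoff) for y in(-.02,.02)]),red,win_leaf)
    for n,a,b,w in(("jamb -y",-.052,-.024,win_l),("jamb +y",.024,.052,win_r)):
        show(n,np.vstack([circ(J,a,.085),circ(J,b,.085)]),wh,w)
    print("plate corners pred",proj("scene",np.array([T[:3,:3]@[.004,s*.045,-zoff+z]+p for z in(.109,.029) for s in(-1,1)])).round(1).tolist())
    return red,wh
E
python3 - <<'E'
from m import *
J=fr(.5547,-.209,11.64)
red,wh=run("pics/s4.png",J,(190,191,222,212),(183,216,206,229),(212,216,236,229))
for r in range(160,190,4): k=np.flatnonzero(red[r,170:230])+170; print(r,k[0],k[-1],end=" | ")
print()
im=cv2.imread("pics/s4.png"); print(im[224,184:206,1].tolist(),im[224,212:236,1].tolist()); print(im[198,188:220,2].tolist(),im[198,188:220,0].tolist())
E
```

```text
leaf tube pred [194.7 190.7 213.4 204.5] obs (np.int64(196), np.int64(191), np.int64(213), np.int64(202))
jamb -y pred [186.2 220.5 199.9 233.7] obs (np.int64(189), np.int64(220), np.int64(202), np.int64(228))
jamb +y pred [215.8 220.3 228.9 233.5] obs (np.int64(218), np.int64(219), np.int64(231), np.int64(228))
plate corners pred [[179.2, 160.1], [217.1, 159.8], [184.1, 188.8], [220.7, 188.4]]
160 181 218 | 164 182 218 | 168 183 219 | 172 184 219 | 176 184 220 | 180 185 220 | 184 185 221 | 188 196 210 | 
[99, 98, 96, 110, 140, 208, 242, 245, 245, 245, 245, 244, 244, 246, 245, 228, 158, 107, 92, 92, 98, 99] [95, 99, 96, 96, 95, 109, 168, 229, 243, 245, 246, 243, 245, 245, 245, 244, 242, 223, 160, 129, 110, 99, 99, 96]
[53, 55, 58, 56, 51, 54, 60, 86, 121, 149, 145, 148, 152, 154, 152, 152, 157, 157, 158, 157, 160, 161, 161, 156, 144, 122, 107, 84, 78, 79, 78, 77] [60, 60, 61, 60, 58, 59, 62, 71, 63, 53, 38, 43, 47, 49, 48, 46, 49, 47, 46, 45, 46, 51, 49, 48, 48, 43, 78, 98, 102, 102, 103, 100]
```

```bash
python3 - <<'E'
from m import *
J=fr(.5547,-.209,11.64)
im=cv2.imread("pics/top0.png")
for a,b in((-.052,-.024),(.024,.052)):
    q=proj("top",np.vstack([circ(J,a,.085),circ(J,b,.085)])); print("pred tube",q.min(0).round(1),q.max(0).round(1))
print("pred base top",proj("top",box(J,-.05,.05,-.075,.075,0,.012)[4:]).round(1).tolist())
print("pred block top",proj("top",box(J,-.025,.025,-.06,.06,.0,.05)[4:]).round(1).tolist())
h=cv2.cvtColor(im,cv2.COLOR_BGR2HSV); wh=cv2.inRange(h,(0,0,165),(180,60,255)); bl=cv2.inRange(h,(100,130,100),(125,255,255))
for r in range(206,264,4):
    k=np.flatnonzero(wh[r,405:495])+405; b=np.flatnonzero(bl[r,405:495])+405
    runs=[(int(g[0]),int(g[-1])) for g in np.split(k,np.flatnonzero(np.diff(k)>1)+1) if len(g)]
    print(r,"white",runs,"blue",(b[0],b[-1]) if len(b) else "")
cv2.imwrite("pics/c6.png",crop(im,405,195,90,75,8))
E
```

```text
pred tube [461.5 217.4] [478.  233.9]
pred tube [430.6 224. ] [446.6 240.5]
pred base top [[481.7, 247.3], [471.6, 208.9], [413.8, 221.0], [423.2, 259.8]]
pred block top [[477.4, 236.4], [472.2, 216.6], [424.5, 226.6], [429.4, 246.6]]
206 white [] blue 
210 white [(467, 471)] blue 
214 white [(448, 463), (470, 471)] blue 
218 white [(429, 466), (472, 473)] blue (np.int64(468), np.int64(470))
222 white [(413, 418), (422, 447), (461, 461), (463, 475)] blue (np.int64(450), np.int64(460))
226 white [(415, 417), (423, 428), (435, 443), (462, 477)] blue (np.int64(431), np.int64(460))
230 white [(416, 421), (431, 444), (463, 476)] blue (np.int64(424), np.int64(459))
234 white [(417, 422), (431, 445)] blue (np.int64(425), np.int64(475))
238 white [(418, 423), (433, 433), (435, 442)] blue (np.int64(426), np.int64(468))
242 white [(418, 424)] blue (np.int64(427), np.int64(450))
246 white [(419, 425), (456, 457), (459, 471), (478, 479)] blue (np.int64(428), np.int64(432))
250 white [(420, 430), (438, 468)] blue 
254 white [(421, 424), (431, 449)] blue 
258 white [(422, 431)] blue 
262 white [] blue
```

View pics/c6.png

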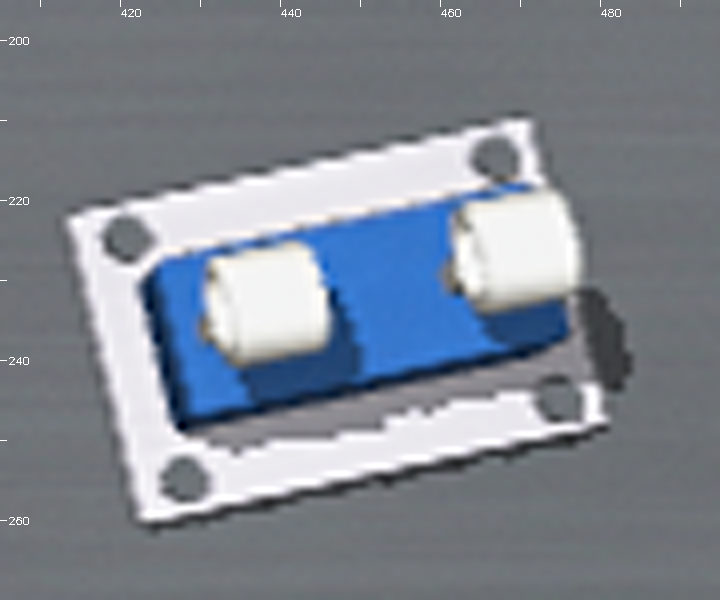

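Top-view jamb corners: (412.9,221.5), (470.9,209.4), (480.1,247.9), (422.4,259.9). A shadow had biased my first mask, so the jamb sits about 2 mm further +y. Both views ask for a shift of about +1.7 mm in y. I'll come down to just above the knuckles and compare again.

```bash
python3 -c "
from h import *
rel(.5540,-.2052,.370,11.64)"
```

```text
rel [ 0.3 -1.9 47.9] [-0.01  0.11  0.05] t 11.38 w 0.0074 F [-0.3 -0.3 -5.9]
```

Request:
step_arm --pt "0.3 -1.5 10 0 0.1 0" --pt "0.3 -1.5 30 0 0.1 0" --pt "0.3 -1.5 44 0 0.1 0" --pt "0.3 -1.5 48 0 0.1 0" --pt "0.3 -1.5 48 0 0.1 0" --pt "0.3 -1.5 48 0 0.1 0"

```text
time_s: 12.12
tool_pos: [0.5543, -0.2068, 0.3706]
eef_rot: [[0.98, 0.201, 0.001], [0.201, -0.98, -0.001], [0.001, 0.001, -1.0]]
contact_force: [-0.4, 0.0, -5.5]
width: 0.0072
```

```bash
python3 - <<'E'
from m import *
rel(.5540,-.2055,.370,11.64)
s=grab("scene","pics/s5.png");t=grab("top","pics/t5.png")
J=fr(.5543,-.2068,11.64)
red,wh=run("pics/s5.png",J,(190,205,222,225),(183,216,202,229),(216,216,236,229))
for r in range(172,224,4):
    k=np.flatnonzero(red[r,170:240])+170
    if len(k): print(r,k[0],k[-1],end=" | ")
cv2.imwrite("pics/c7.png",np.hstack([crop(s,165,155,80,90,5),crop(t,405,175,80,90,5)]))
E
```

```text
rel [-0.  -1.4  0.6] [ 0.05 -0.05 -0.03] t 12.12 w 0.0072 F [-0.4  0.  -5.5]
leaf tube pred [197.2 206.6 215.5 220.1] obs (np.int64(199), np.int64(205), np.int64(215), np.int64(218))
jamb -y pred [187.  220.5 200.7 233.7] obs (np.int64(189), np.int64(220), np.int64(200), np.int64(228))
jamb +y pred [216.7 220.3 229.7 233.5] obs (np.int64(218), np.int64(219), np.int64(231), np.int64(228))
plate corners pred [[182.2, 177.3], [219.3, 177.1], [186.9, 204.9], [222.8, 204.6]]
176 184 220 | 180 184 220 | 184 185 221 | 188 186 221 | 192 187 221 | 196 187 222 | 200 188 222 | 204 199 212 | 208 199 214 | 212 199 215 | 216 199 215 |
```

View pics/c7.png

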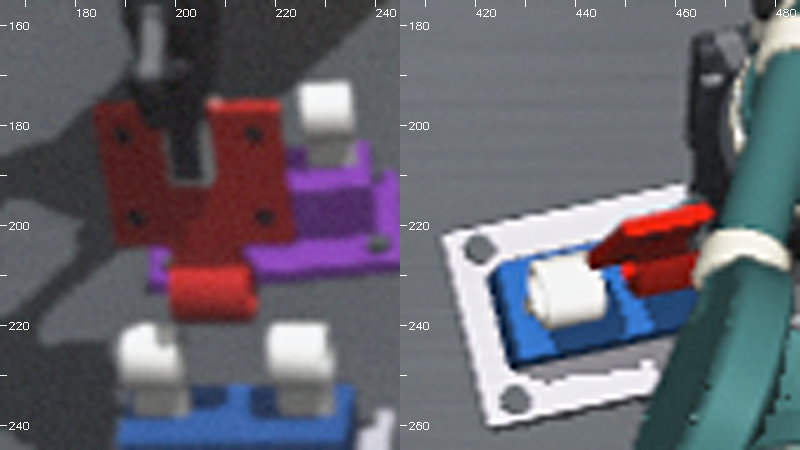

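```bash
python3 - <<'E'
from m import *
o=manip.get_obs(); p=np.array(o["tool_pos"]); R=np.array(o["eef_rot"]); print(p.round(4))
L=lambda x,y,z: R@[x,-y,.2428-z]+p   # z relative to bore
for n in("top","scene"):
    print(n,"plate +y edge top/bottom (x -4,+4)",proj(n,np.array([L(x,.045,z) for z in(.109,.029) for x in(-.004,.004)])).round(1).tolist())
    q=proj(n,np.array([L(.017*np.cos(a),y,.017*np.sin(a)) for a in np.linspace(0,6.28,40) for y in(.02,)])); print(" tube +y end",q.min(0).round(1),q.max(0).round(1))
t=cv2.imread("pics/t5.png");h=cv2.cvtColor(t,cv2.COLOR_BGR2HSV); red=cv2.inRange(h,(0,120,50),(7,255,255))|cv2.inRange(h,(173,120,50),(180,255,255))
for r in range(212,238): k=np.flatnonzero(red[r,435:480])+435; print(r,(k[0],k[-1],t[r,k[0]:k[-1]+1:3,2].tolist()) if len(k) else "")
E
```

```text
[ 0.5543 -0.2068  0.3708]
top plate +y edge top/bottom (x -4,+4) [[448.9, 222.4], [448.0, 218.7], [441.3, 229.2], [440.4, 225.7]]
 tube +y end [446.6 220.2] [451.4 234.7]
scene plate +y edge top/bottom (x -4,+4) [[219.7, 175.4], [219.3, 177.1], [223.2, 202.9], [222.8, 204.6]]
 tube +y end [213.1 206.7] [215.5 220. ]
212 
213 
214 
215 (np.int64(465), np.int64(466), [126])
216 (np.int64(461), np.int64(467), [205, 239, 80])
217 (np.int64(457), np.int64(467), [237, 234, 238, 247])
218 (np.int64(453), np.int64(467), [238, 234, 237, 237, 250])
219 (np.int64(450), np.int64(465), [236, 232, 236, 243, 250, 116])
220 (np.int64(449), np.int64(464), [167, 235, 245, 231, 113, 62])
221 (np.int64(448), np.int64(462), [96, 251, 174, 110, 69])
222 (np.int64(447), np.int64(461), [100, 102, 90, 40, 73])
223 (np.int64(446), np.int64(461), [99, 77, 63, 73, 74, 78])
224 (np.int64(444), np.int64(462), [94, 91, 76, 75, 75, 76, 67])
225 (np.int64(443), np.int64(464), [93, 92, 77, 77, 76, 74, 70, 103])
226 (np.int64(443), np.int64(463), [96, 74, 47, 61, 71, 101, 146])
227 (np.int64(443), np.int64(463), [94, 77, 86, 88, 125, 153, 146])
228 (np.int64(443), np.int64(463), [67, 67, 197, 148, 146, 145, 138])
229 (np.int64(449), np.int64(462), [181, 132, 139, 135, 128])
230 (np.int64(450), np.int64(462), [168, 124, 126, 126, 118])
231 (np.int64(451), np.int64(462), [75, 126, 119, 118])
232 (np.int64(451), np.int64(461), [58, 116, 111, 97])
233 (np.int64(452), np.int64(456), [78, 95])
234 
235 
236 
237
```

Scene says the leaf is 1 mm too far −y relative to the jamb, top says about 3 mm. I'll shift +2 mm in y and enter the gap partway.

Request:
step_arm --pt "0 -2 0 0 0 0" --pt "0 -2 0 0 0 0" --pt "0 -2 6 0 0 0" --pt "0 -2 12 0 0 0" --pt "0 -2 18 0 0 0" --pt "0 -2 24 0 0 0" --pt "0 -2 24 0 0 0" --pt "0 -2 24 0 0 0"

```text
time_s: 13.22
tool_pos: [0.5537, -0.2047, 0.3459]
eef_rot: [[0.98, 0.201, -0.0], [0.201, -0.98, -0.0], [-0.0, 0.0, -1.0]]
contact_force: [-0.3, -1.1, -5.0]
width: 0.007
```

```bash
python3 - <<'E'
from m import *
rel(.5539,-.2048,.328,11.64)
s=grab("scene","pics/s6.png");t=grab("top","pics/t6.png")
J=fr(.5543,-.2068,11.64)
run("pics/s6.png",J,(190,214,217,235),(183,216,202,229),(216,216,236,229))
for r in range(214,234,2): print(r,s[r,184:236,2].tolist())
cv2.imwrite("pics/c8.png",np.hstack([crop(s,175,190,66,60,6,5),crop(t,415,195,60,60,6,5)]))
E
```

```text
rel [ 0.2  0.1 17.9] [ 0.01  0.01 -0.02] t 13.22 w 0.007 F [-0.3 -1.1 -5. ]
leaf tube pred [199.4 214.5 217.5 227.9] obs (np.int64(201), np.int64(214), np.int64(216), np.int64(226))
jamb -y pred [187.  220.5 200.7 233.7] obs (np.int64(190), np.int64(220), np.int64(200), np.int64(228))
jamb +y pred [216.7 220.3 229.7 233.5] obs (np.int64(218), np.int64(219), np.int64(231), np.int64(228))
plate corners pred [[184.6, 185.9], [221.3, 185.6], [189.2, 212.9], [224.7, 212.6]]
214 [98, 94, 96, 94, 97, 98, 95, 96, 96, 91, 88, 93, 92, 90, 90, 89, 91, 98, 101, 99, 102, 105, 102, 102, 105, 99, 107, 104, 98, 100, 99, 90, 76, 81, 89, 95, 90, 94, 92, 92, 93, 100, 99, 92, 93, 93, 95, 92, 95, 97, 98, 97]
216 [96, 95, 93, 91, 96, 95, 95, 98, 97, 94, 99, 99, 90, 97, 93, 101, 116, 144, 151, 158, 160, 163, 165, 162, 164, 160, 162, 163, 163, 164, 165, 159, 132, 82, 79, 87, 91, 97, 93, 93, 93, 99, 95, 96, 91, 92, 96, 90, 94, 93, 93, 94]
218 [96, 96, 98, 97, 92, 96, 95, 94, 96, 91, 92, 95, 95, 90, 87, 97, 132, 179, 203, 206, 207, 207, 206, 206, 206, 208, 203, 207, 210, 209, 208, 199, 161, 100, 77, 95, 91, 9
[... 1065 characters left out ...]
98]
228 [51, 52, 45, 57, 72, 121, 168, 182, 195, 189, 194, 196, 201, 203, 204, 190, 162, 132, 101, 90, 92, 88, 91, 91, 89, 89, 93, 85, 93, 91, 90, 92, 90, 94, 126, 159, 178, 182, 182, 185, 186, 191, 194, 197, 202, 208, 200, 163, 110, 97, 97, 98]
230 [48, 54, 53, 53, 68, 95, 128, 134, 137, 135, 139, 141, 142, 147, 152, 149, 130, 106, 88, 93, 93, 90, 96, 99, 95, 94, 99, 97, 99, 95, 98, 100, 96, 99, 102, 116, 124, 123, 124, 130, 129, 134, 137, 141, 141, 148, 149, 120, 95, 89, 88, 95]
232 [54, 51, 58, 55, 57, 66, 77, 87, 89, 93, 92, 94, 96, 94, 91, 96, 92, 82, 71, 64, 56, 59, 56, 60, 57, 61, 60, 62, 64, 56, 60, 62, 65, 59, 58, 65, 79, 87, 93, 86, 89, 89, 91, 91, 93, 96, 112, 105, 74, 65, 67, 78]
```

View pics/c8.png

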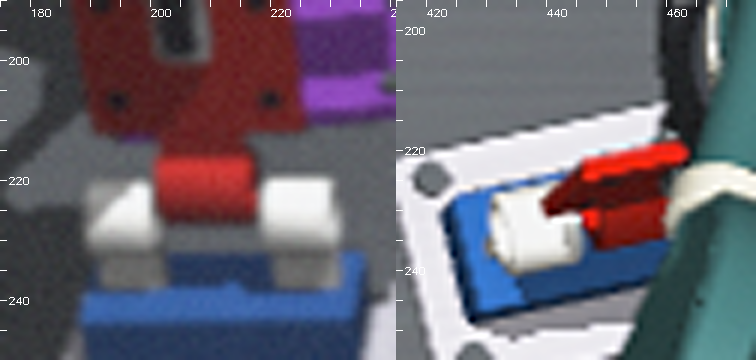

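Partway in with no contact force: leaf tube (200–217, rows 215–227) sits between the knuckles (187–201 and 218–231). The two views disagree by ±1 mm in opposite senses, so I take it as centred and lower it the last 18 mm.

Request:
step_arm --pt "0 0 5 0 0 0" --pt "0 0 10 0 0 0" --pt "0 0 15 0 0 0" --pt "0 0 18 0 0 0" --pt "0 0 18 0 0 0" --pt "0 0 18 0 0 0"

```text
time_s: 14.08
tool_pos: [0.5537, -0.2047, 0.328]
eef_rot: [[0.98, 0.201, 0.0], [0.201, -0.98, -0.0], [0.0, 0.0, -1.0]]
contact_force: [0.2, 0.3, -6.4]
width: 0.0071
```

```bash
python3 - <<'E'
from m import *
rel(.5539,-.2048,.328,11.64)
s=grab("scene","pics/s7.png");t=grab("top","pics/t7.png")
J=fr(.5543,-.2068,11.64)
run("pics/s7.png",J,(190,218,217,238),(183,216,202,229),(216,216,236,229))
for c in (193,197,205,209,213,222,226): print(c,s[216:238,c,2].tolist())
for r in (222,225,228,230): print(r,s[r,184:236,2].tolist(),s[r,196:224,1].tolist())
A=crop(s,180,195,62,50,6,5);B=crop(t,415,200,62,50,6,5)
cv2.imwrite("pics/c9.png",np.hstack([A,B]))
E
```

```text
rel [ 0.2  0.1 -0. ] [ 0.01 -0.   -0.02] t 14.07 w 0.0071 F [ 0.2  0.3 -6.4]
leaf tube pred [200.3 220.2 218.3 233.5] obs (np.int64(202), np.int64(218), np.int64(216), np.int64(232))
jamb -y pred [187.  220.5 200.7 233.7] obs (np.int64(190), np.int64(221), np.int64(200), np.int64(228))
jamb +y pred [216.7 220.3 229.7 233.5] obs (np.int64(218), np.int64(219), np.int64(231), np.int64(228))
plate corners pred [[185.7, 192.2], [222.1, 191.9], [190.2, 218.7], [225.4, 218.5]]
193 [78, 81, 90, 102, 126, 146, 154, 153, 146, 137, 132, 129, 131, 142, 132, 107, 92, 102, 102, 102, 104, 96]
197 [79, 76, 79, 98, 121, 141, 149, 167, 191, 211, 230, 224, 203, 175, 148, 112, 94, 101, 104, 101, 105, 95]
205 [92, 100, 103, 103, 105, 126, 182, 209, 201, 187, 175, 160, 138, 120, 105, 81, 70, 48, 42, 40, 43, 38]
209 [106, 110, 105, 106, 102, 125, 175, 205, 205, 197, 178, 165, 144, 126, 106, 88, 65, 46, 41, 41, 42, 42]
213 [105, 102, 97, 101, 106, 124, 178, 206, 205, 196, 184, 171, 150, 134, 111, 91, 69, 52, 41, 38, 43, 40]
222 [108, 108, 101, 108, 172, 239, 245, 245, 243, 237, 227, 214, 179, 157, 131, 103,
[... 956 characters left out ...]
, 188, 200, 203, 201, 191, 163, 149, 141, 139, 140, 138, 143, 144, 146, 144, 143, 151, 148, 150, 154, 151, 142, 129, 132, 160, 175, 181, 179, 190, 188, 191, 191, 195, 199, 205, 198, 162, 111, 93, 96, 96] [200, 204, 202, 190, 162, 130, 74, 45, 47, 41, 47, 45, 45, 45, 42, 50, 45, 46, 49, 44, 39, 55, 100, 151, 175, 181, 181, 188]
230 [54, 57, 54, 58, 59, 81, 100, 108, 119, 132, 139, 143, 141, 148, 149, 149, 132, 103, 96, 98, 102, 105, 99, 100, 103, 106, 105, 111, 111, 111, 113, 114, 109, 99, 93, 105, 121, 126, 131, 131, 128, 131, 139, 143, 141, 151, 150, 125, 95, 89, 93, 92] [144, 148, 150, 150, 132, 97, 59, 36, 35, 42, 33, 30, 37, 42, 36, 42, 38, 42, 36, 42, 40, 40, 64, 96, 121, 127, 129, 132]
```

View pics/c9.png

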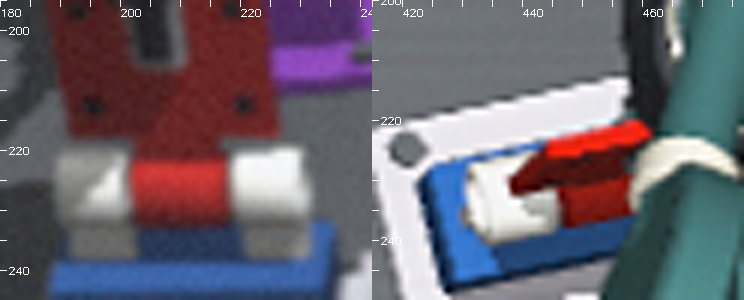

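```bash
python3 - <<'E'
from m import *
t=cv2.imread("pics/t7.png")
J=fr(.5541,-.206,11.64)
q=lambda x,y,z: proj("top",(J@[x,y,z,1])[:3])[0].round(1).tolist()
for n,y in(("jamb",.035),("leaf",.012)):
    c=q(0,y,.085); P=circ(J,y,.085); b=proj("top",P); print(n,"axis",c,"rows",b[:,1].min().round(1),b[:,1].max().round(1))
for c in(436,438,440,450,452,454): print(c,"R",t[224:248,c,2].tolist(),"B",t[224:248,c,0].tolist())
for r in(231,233,235): print(r,"R",t[r,438:462,2].tolist(),"B",t[r,438:462,0].tolist())
E
```

```text
jamb axis [438.5, 232.2] rows 225.2 239.3
leaf axis [448.0, 230.2] rows 223.2 237.3
436 R [229, 71, 209, 237, 246, 244, 243, 247, 246, 244, 244, 244, 239, 229, 201, 161, 81, 34, 33, 35, 39, 33, 20, 127] B [229, 181, 203, 232, 246, 243, 243, 249, 247, 245, 244, 244, 236, 224, 194, 155, 101, 112, 112, 111, 113, 127, 60, 133]
438 R [153, 78, 218, 248, 240, 111, 85, 80, 147, 250, 246, 245, 241, 223, 189, 141, 56, 34, 35, 39, 33, 21, 51, 142] B [197, 152, 210, 247, 236, 68, 0, 0, 112, 253, 247, 245, 238, 218, 181, 133, 105, 114, 115, 119, 114, 60, 76, 144]
440 R [82, 169, 204, 133, 96, 102, 91, 69, 127, 195, 182, 231, 238, 219, 180, 107, 41, 32, 35, 35, 32, 19, 96, 139] B [193, 192, 191, 80, 14, 19, 9, 9, 98, 191, 177, 227, 235, 213, 172, 111, 116, 116, 117, 120, 107, 61, 110, 143]
450 R [242, 128, 43, 76, 75, 74, 70, 144, 145, 136, 127, 116, 109, 61, 35, 33, 32, 39, 29, 16, 117, 140, 142, 137] B [22, 22, 22, 25, 14, 17, 18, 20, 20, 14, 23, 17, 15, 69, 119, 116, 116, 121, 97, 58, 126, 145, 147, 142]
452 R [252, 106, 71, 77, 75, 72, 105, 152, 142, 131, 124, 115, 99, 42, 35, 38, 38, 35, 17,
[... 325 characters left out ...]
3, 105, 120, 97, 71, 59]
231 R [80, 78, 69, 67, 59, 96, 132, 129, 116, 116, 123, 122, 144, 151, 152, 149, 148, 147, 142, 142, 175, 200, 149, 77] B [0, 5, 9, 6, 1, 66, 101, 77, 15, 21, 19, 23, 20, 24, 19, 19, 14, 21, 16, 36, 142, 179, 142, 99]
233 R [250, 241, 195, 191, 191, 190, 190, 165, 104, 96, 128, 139, 136, 134, 131, 132, 130, 127, 126, 119, 167, 139, 61, 47] B [253, 244, 191, 189, 188, 186, 189, 149, 35, 14, 21, 20, 14, 18, 20, 21, 23, 19, 19, 48, 143, 132, 90, 76]
235 R [245, 246, 231, 166, 167, 163, 165, 148, 94, 83, 114, 119, 116, 115, 115, 116, 114, 110, 106, 98, 95, 73, 47, 42] B [245, 245, 227, 161, 164, 160, 163, 138, 66, 12, 18, 21, 17, 20, 13, 19, 16, 7, 13, 5, 71, 88, 81, 70]
```

The top-view tube edges line up: the leaf edge at column 452 is at row 236.5, and 236.6 is expected from the jamb. The end gap is about 4.4 mm against 4.0 nominal. The scene shading profiles of leaf and jamb tubes coincide to under 0.3 px. The wrist carries 6.4 N of weight with no side force. One last check that the arm is at rest and the bar is still off, then I hand in.

```bash
python3 - <<'E'
from h import *
s=grab("scene","pics/s8.png"); h=cv2.cvtColor(s,cv2.COLOR_BGR2HSV)
a=cv2.cvtColor(cv2.imread("pics/s2.png"),cv2.COLOR_BGR2HSV)
f=lambda h: np.argwhere(cv2.inRange(h[215:255,395:425],(20,130,80),(34,255,255))).mean(0).round(1)
print("nut/bar blob after turn, now",f(a),f(h))
o=manip.get_obs(); print(np.round(o["tool_pos"],4),np.abs(o["dq"]).max().round(3),np.round(o["contact_force"],1),o["width"],o["time_s"])
if np.abs(o["contact_force"][:2]).max()<3 and -9<o["contact_force"][2]<-4: print(manip.job_done())
E
```

```text
nut/bar blob after turn, now [22.6 16.4] [21.2 16.7]
[ 0.5537 -0.2047  0.3281] 0.001 [ 1.1 -0.4 -5.3] 0.007214602827880202 14.225
the job is handed in; nothing more can be done
None
```

I turned the wing nut about 68° anticlockwise, taking the bar from about 0.2 to about 1.39 rad. Then I lifted the red leaf straight up, carried it to the blue jamb and lowered it between its two knuckles. I handed the job in at about 14.2 s while still holding it there, gripped at 70 N.

Last checks:
- **Bore alignment:** the leaf and jamb tubes line up to within about 0.5 px (roughly 1 mm) in both views. The gripper height puts the bore at about 85 mm.
- **Along the bore:** the two cameras disagreed slightly, at about +0.8 mm (scene) and −0.4 mm (top). There is 4 mm of clearance on each side.
- **Weight:** the wrist reads −5.3 to −6.4 N vertically with about 1 N or less sideways. That matches the load just after lift-off (about 5.8 N), so the gripper carries the leaf and nothing presses on the jamb.
- **Rest and bar:** the arm was at rest. The bar's colour blob is within about 1.5 px of where it was just after turning, so it is still swung off.

I recorded no disturbance to the other objects. I did not run a separate check on each one at the end.

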